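# Open the ultrasonic cleaner and load a lock cylinder

## Task

Get the brass lock cylinder into the ultrasonic cleaner: lift the loose lid off by its black knob and set it to drain on the sloping wire rest, knob up, leaning on both wires with its long lower edge down at the red-tipped stops, then lower the brass cylinder into the basket so that it lies flat. Hold the lid and the cylinder until they are down rather than dropping them, and leave the nickel cylinder, the small carton and the side cutters where they are.

Things in the scene. Friction and masses are not known exactly. Their poses are not given: they have to be found in the camera images.
- cleaner: bench-top ultrasonic cleaner, fixed, white plastic housing with a steel deck, 146 (x) x 190 (y) x 100 mm high; origin in the middle of its underside, z up, its control panel faces -x. The tank mouth in its top is 112 (x) x 156 (y) mm; the tank is empty but for a steel wire basket
- tank_rim (a point): middle of the tank mouth at deck height, 100 mm above the bench; axes as the cleaner's
- basket_floor (a point): middle of the wire basket's floor, 45 mm below the deck; axes as the cleaner's. The basket is 98 (x) x 142 (y) mm inside, its rim 32 mm above its floor
- cleaner_lid: loose rectangular steel lid of the cleaner, 122 (x) x 166 (y) mm, about 0.2 kg, lying on the tank mouth at the start. Origin in the middle of the flange's underside, z up through the knob. Flange 5 mm thick, raised middle up to z = 9 mm; below the flange a skirt 104 x 148 mm reaches down to z = -8 mm, with 4 mm of play all round in the mouth
- lid_knob (a point): middle of the lid's black knob, 30 mm above the lid's origin: a rounded block 24 (lid x) x 46 (lid y) x 26 mm high (z = 17 to 43 mm) on a 16 mm stem; axes as the lid's
- lid_rest: draining rest for the lid, fixed: a steel drip tray 150 (x) x 176 (y) x 10 mm with a wire easel in it; origin in the middle of the underside, z up. Two 6 mm wires at y = -50 and +50 mm rise towards +x at 32 degrees (0.559 rad), from 21 mm to 84 mm high, and are bent up square to the slope at the low (-x) end into red-tipped stops 24 mm long
- lid_rest_seat (a point): where the lid's origin lies when it leans with its skirt on both wires and its lower long edge against the stops: 5 mm to -x of the rest's origin, 64 mm high. The lid's y axis is then along the rest's y (either way round) and its knob points up and to the rest's -x, 32 degrees from vertical. The point's own axes are the rest's, not tilted
- cylinder_brass: brass-coloured profile lock cylinder lying flat on the bench, 38 (x) x 70 (y) x 17 mm high, about 0.19 kg, loose; origin in the middle of its underside. The solid body to grasp reaches from x = -19 to +12 mm; grasp it across x, on either half (|y| = 6 to 33 mm) or over the whole length; the middle 12 mm is a gap over a low web
- cylinder_nickel: bystander: a like cylinder in silvery nickel, same size and axes, loose; not to be moved
- carton: bystander: small brown cardboard carton, 47 (x) x 80 (y) x 32 mm, loose; origin under its middle
- eyepieces (a point): the nearest low point of the microscope's two eyepieces, which reach out over the bench between the cleaner and the rest, 0.43 to 0.56 m high: carry things past on the robot's side of them
- side_cutters: bystander: red-handled side cutters, 130 x 43 x 11 mm, loose, lying; origin under its middle

How it is judged (in metres and radians):
On the way, in this order (a step that is already met when the one before it is completed fails the run):
1. the lid, still held, is on the sloping rest: within 20 mm of its seat, 24 to 40 degrees from level (distance between cleaner_lid and lid_rest_seat below 0.02 m and angle between cleaner_lid's own z axis and vertical between 0.42 and 0.7 rad and angle between the y axis of cleaner_lid and the y axis of lid_rest, either way round below 0.2 rad and contact force between the fingers and cleaner_lid above 0.3 N), for 0.1 s.
2. the brass cylinder, still held, is down in the basket, less than 20 mm above its floor (x of cylinder_brass in the frame of basket_floor between -0.045 and 0.045 m and y of cylinder_brass in the frame of basket_floor between -0.065 and 0.065 m and z of cylinder_brass in the frame of basket_floor between -0.01 and 0.02 m and contact force between the fingers and cylinder_brass above 0.3 N), for 0.05 s.
At the end, for the whole second after the job is handed in: The lid leans at rest on the sloping rest, its origin within 20 mm of the seat, 24 to 40 degrees from level (0.42 to 0.70 rad), its long side within 0.2 rad of the rest's; the brass cylinder lies flat (within 0.25 rad, either face up) and at rest on the floor of the basket, all of it inside (distance between cleaner_lid and lid_rest_seat below 0.02 m and angle between cleaner_lid's own z axis and vertical between 0.42 and 0.7 rad and angle between the y axis of cleaner_lid and the y axis of lid_rest, either way round below 0.2 rad and contact force between cleaner_lid and lid_rest above 0.3 N and linear speed of each of cleaner_lid, cylinder_brass below 0.02 m/s and angular speed of each of cleaner_lid, cylinder_brass below 0.2 rad/s and x of cylinder_brass in the frame of basket_floor between -0.045 and 0.045 m and y of cylinder_brass in the frame of basket_floor between -0.065 and 0.065 m and z of cylinder_brass in the frame of basket_floor between -0.01 and 0.025 m and (angle between cylinder_brass's own z axis and vertical below 0.25 rad or angle between cylinder_brass's own z axis and vertical above 2.89 rad)); the robot touches nothing.
It fails at once if the nickel cylinder is moved more than 25 mm (distance of cylinder_nickel from where it was at the start of the episode above 0.025 m).
It fails at once if the carton is moved more than 25 mm (distance of carton from where it was at the start of the episode above 0.025 m).
It fails at once if the side cutters are moved more than 25 mm (distance of side_cutters from where it was at the start of the episode above 0.025 m).
It also fails if it takes over 67 s, if anything falls off the work surface, if the arm or the gripper's body presses on something with over 40 N, if the wrist force passes 120 N, or if a joint passes its speed limit or range.

## Robot

A 7-joint arm with a two-finger parallel gripper is mounted at the origin on a cart in front of the work surface, level with it; the furniture and walls round the work are solid. World frame = base frame: x ahead of the robot, y to its left, z up, the work surface at z = 0. Lengths are in mm, angles in rad, forces in N, time in s.
With the tool pointing down it reaches from about 425 to 875 mm from the base axis. Payload 8.4 kg.
Tool frame: the origin (TCP) lies midway between the tips of the shut fingers; the grasp point (between the pads) lies 19 mm behind it (r.grasp_offset is the distance from the TCP to the grasp point, in mm); z points along the fingers, y is the line along which they close (so a half turn about z gives the same grasp; the last joint's range is limited). The gripper opens to 87 mm and grips with 3 to 60 N. Pads are 19 mm wide; open, the fingers measure 117 mm over their backs; the gripper's body (75 mm by 190 mm) begins 51 mm behind the grasp point.
Start: joints at [1.163, 0.333, 0.04, 1.465, -0.013, 1.343, -0.059], TCP at [197.522, -619.232, 222.546] pointing down, gripper open.
Joint ranges: [-2.58, 2.58], [-0.38, 2.09], [-1.3, 1.39], [0.25, 2.4], [-1.5, 4.64], [0.08, 2.09], [-2.65, 2.65]. Speed limits (rad/s): [2.22, 2.22, 2.79, 2.79, 3.14, 3.14, 3.14].

## Interface

Orientations are given as a unit quaternion [x, y, z, w].
In Python, from cell import r gives the robot as it stands.
- The arm moves only by the tool arm_command, never from a script. Its argument "moves" is a list of rows, each a list of 3 entries, a list of its own where there are three numbers: the turn, a rotation vector about the tool's x, y, z normalised to -1 to 1, where 1 is 360 degrees, then the shift along the tool's x, y, z normalised to -1 to 1, where 1 is 0.1 m, then the closure, from 0 (fully open) to 1 (shut). A call has 1 to 20 rows; each row is the pose to reach, as a shift and turn from the pose commanded when the call began, along the tool's axes at that moment, turning the shorter way round; what a row does not reach only later rows make up. A row lasts 1/12 s, in which the tool goes at most 41.7 mm and 7.16 degrees, less where a joint would pass 70% of its speed; a pose out of reach is approached as far as the arm can. A call with a number of a shift or a turn outside -1 to 1 is refused whole. A call with a gripper value outside its range is refused whole. The fingers move at their own pace and stop on an object; the grip force is fixed at half the most. Time passes only in rows, so rows that repeat a pose let the fingers close. It gives the time, the measured TCP pose, the force, the opening and the grip force at its end, in the units of the state.
- r.sense(): the state, without advancing time (a new reading comes with each control period).
- r.snapshot(name): name is "scene" or "top"; returns (picture, depth): 480x640x3 uint8, red, green, blue; 480x640 float32, mm along the optical axis (not along the pixel's ray), 0 where there is no reading.
- r.camera_model(name): a dict with "intrinsics" (3x3 intrinsics, pixels), "position" and "rotation" of the camera in the world. Camera axes: x right, y down, z forward; pixel columns grow to the right and rows downward; lengths in mm; the calibration is good to about 2 mm. A picture is of the moment at which its call begins. camera_model takes no time and is no camera call.
- r.finish_job(): hands the job in; it is judged then, once.
The state is a dict: "t": time; "qpos": joint angles; "joint_vel": joint speeds; "joint_efforts": joint torques, N m; "position": TCP position; "eef_rot": TCP orientation; "ft_force": force on the tool from outside, world axes, zero at the start; "wrist_torque": the same for the moment, N m; "opening": opening from 0.0 (shut) to 1.0 (fully open); "finger_force": force on a finger pad.
Only numpy, scipy, OpenCV 4.12 (cv2) and the standard library are available. Lean on these libraries where they do the work, as an engineer would, in place of code of your own. Each camera call takes 0.05 s, during which the arm holds its last target. There are 200 camera calls.

## Working session

There is one attempt and no reset: what is moved stays moved. The work goes in short steps, Python scripts to look and compute and a tool call to move; the robot and the scene stay as the last step left them, time stands still between calls to the robot, and variables do not carry over. Pictures are saved under pics/ and viewed, at most 10 in all, crops included, and the job is handed in when it is done.

Besides the shell and the picture viewer there is one more tool, called after ">>>" by a JSON object that holds its "fn" and its "kwargs", one argument or row to a line. arm_command: Moves the arm, as the interface text tells. Its arguments: {"type":"object","properties":{"moves":{"type":"array","items":{"type":"array"}}},"required":["moves"]}

```bash
ls; mkdir -p pics; python3 - <<'E'
from cell import r
import cv2,numpy as np
for n in("scene","top"):
    p,d=r.snapshot(n); cv2.imwrite(f"pics/{n}0.png",p[:,:,::-1]); np.savez(f"{n}0.npz",p=p,d=d)
    m=r.camera_model(n); print(n,m)
s=r.sense(); print(s); print(r.grasp_offset)
E
```

```text
pics
scene {'intrinsics': array([[466.1603908 ,   0.        , 326.58694819],
       [  0.        , 466.1603908 , 236.11954727],
       [  0.        ,   0.        ,   1.        ]]), 'position': array([-370.67127112,  322.95095966,  798.10846328]), 'rotation': array([-0.45969559,  0.72184722, -0.43913329,  0.2734566 ])}
top {'intrinsics': array([[580.18732561,   0.        , 316.40150994],
       [  0.        , 580.18732561, 225.32829368],
       [  0.        ,   0.        ,   1.        ]]), 'position': array([ 222.70399885, -105.91836931, 1702.28798783]), 'rotation': array([ 0.70493875, -0.7021538 ,  0.07229762, -0.06938626])}
{'t': 0.1, 'qpos': array([ 1.16281123,  0.33386219,  0.03986413,  1.46615161, -0.01339744,
        1.34329919, -0.05847094]), 'joint_vel': array([-3.66762459e-04, -1.85635564e-03,  2.71637639e-04, -1.82194593e-03,
       -1.62846943e-03,  5.00874530e-05, -1.42180503e-03]), 'joint_efforts': array([ 5.35116327e-03, -6.57806325e+01,  1.34147052e+00, -4.04710400e+01,
       -5.93498466e-02,  4.08213842e-02,  4.59153398e-05]), 'position': array([ 197.39178668, -618.87169037,  221.74917846]), 'eef_rot': array([ 9.88103088e-01,  1.53791280e-01, -1.59677784e-04, -7.09515916e-04]), 'ft_force': array([-0.27222783,  0.33646677,  1.10829748]), 'wrist_torque': array([-0.0290513 , -0.01403089, -0.03710825]), 'finger_force': 0.0, 'opening': 0.9984579293894486}
18.700000000000003
```

View pics/scene0.png

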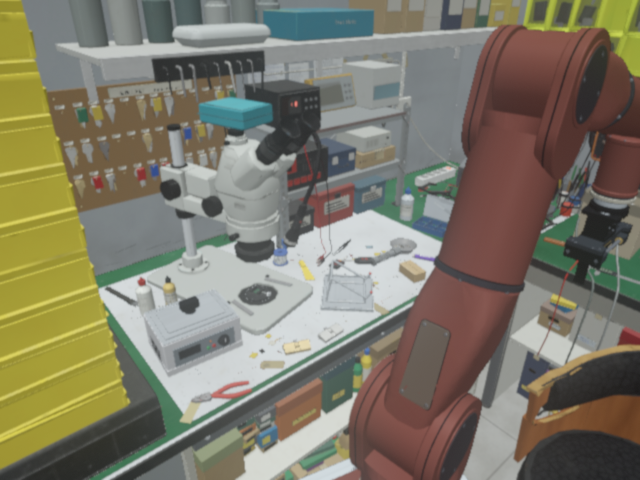

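View pics/top0.png

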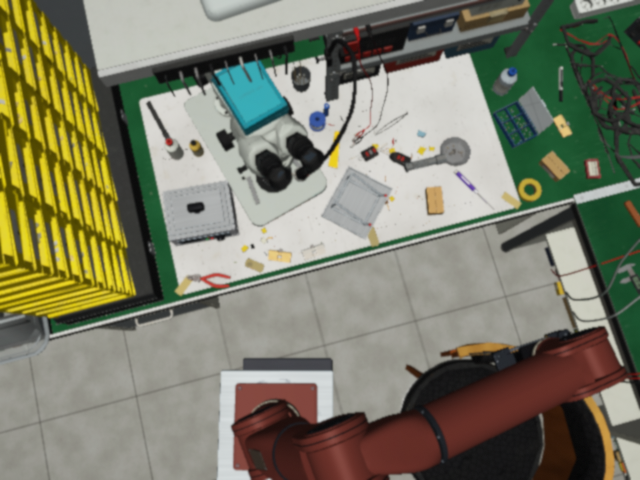

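The scene view shows the cleaner with knob near (190,305), brass at (297,346), nickel (330,332), the rest (348,290), and cutters (225,393). The top view shows the lid knob (196,208), brass (281,256), nickel (313,249), rest (357,203), carton (434,200), cutters (207,280), and eyepieces (272,170)/(308,157).

```bash
cat > h.py <<'E'
import numpy as np,cv2
from scipy.spatial.transform import Rotation as R
from cell import r
def cam(n):
    m=r.camera_model(n); return m["intrinsics"],np.array(m["position"]),R.from_quat(m["rotation"]).as_matrix()
def rays(n,uv):
    K,p,M=cam(n); uv=np.atleast_2d(uv).astype(float)
    d=np.c_[(uv[:,0]-K[0,2])/K[0,0],(uv[:,1]-K[1,2])/K[1,1],np.ones(len(uv))]
    return p,d@M.T
def plane(n,uv,z):
    p,d=rays(n,uv); return p+d*((z-p[2])/d[:,2])[:,None]
def proj(n,P):
    K,p,M=cam(n); c=(np.atleast_2d(P)-p)@M; return c[:,:2]/c[:,2:]*[K[0,0],K[1,1]]+K[:2,2]
def cloud(n,d):
    v,u=np.mgrid[:480,:640]; p,D=rays(n,np.c_[u.ravel(),v.ravel()])
    return (p+D*d.ravel()[:,None]).reshape(480,640,3)
E
python3 - <<'E'
from h import *
print(np.round(cam("top")[2],3),"\n", np.round(cam("scene")[2],3))
a=np.load("top0.npz"); P=cloud("top",a["d"])
for uv in [(196,208),(180,200),(215,195),(281,256),(313,249),(357,203),(434,200),(205,280),(272,170),(308,157),(250,290),(300,400)]:
    print(uv,np.round(P[uv[1],uv[0]]),a["d"][uv[1],uv[0]])
p=a["p"][130:310,150:460][:,:,::-1]
cv2.imwrite("pics/tc.png",cv2.resize(p,None,fx=2.58,fy=2.58,interpolation=cv2.INTER_CUBIC))
b=np.load("scene0.npz"); p=b["p"][220:420,130:440][:,:,::-1]
cv2.imwrite("pics/sc.png",cv2.resize(p,None,fx=2.58,fy=2.58,interpolation=cv2.INTER_CUBIC))
E
```

```text
[[ 0.004 -0.98   0.199]
 [-1.    -0.004 -0.004]
 [ 0.004 -0.199 -0.98 ]] 
 [[-0.428 -0.423  0.799]
 [-0.904  0.192 -0.383]
 [ 0.009 -0.885 -0.465]]
(196, 208) [588. 221. 142.] 1600.8428
(180, 200) [619. 274. 106.] 1641.9478
(215, 195) [634. 176. 105.] 1646.0619
(281, 256) [475.  -8.   3.] 1715.4541
(313, 249) [ 496. -103.    5.] 1717.9546
(357, 203) [ 637. -234.    5.] 1745.8291
(434, 200) [ 639. -460.   37.] 1715.7596
(205, 280) [402. 211.  15.] 1687.6714
(272, 170) [571. -19. 557.] 1191.301
(308, 157) [612. -92. 519.] 1237.4662
(250, 290) [ 445.  167. -780.] 2476.2092
(300, 400) [ 68. -68.  17.] 1620.3782
```

View pics/tc.png

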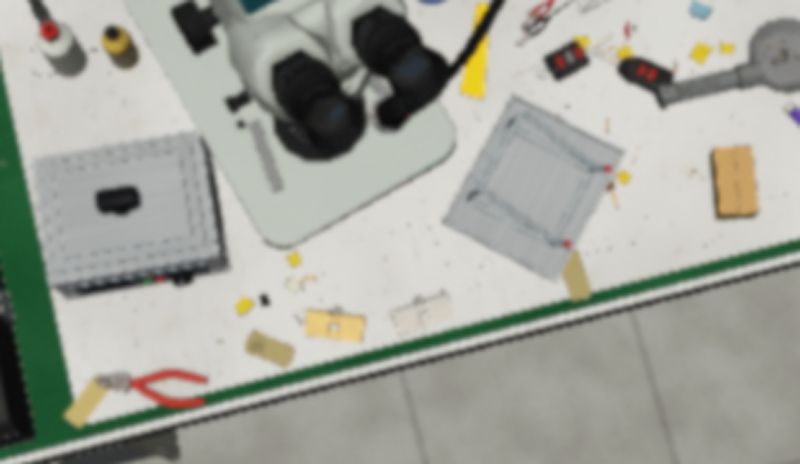

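View pics/sc.png

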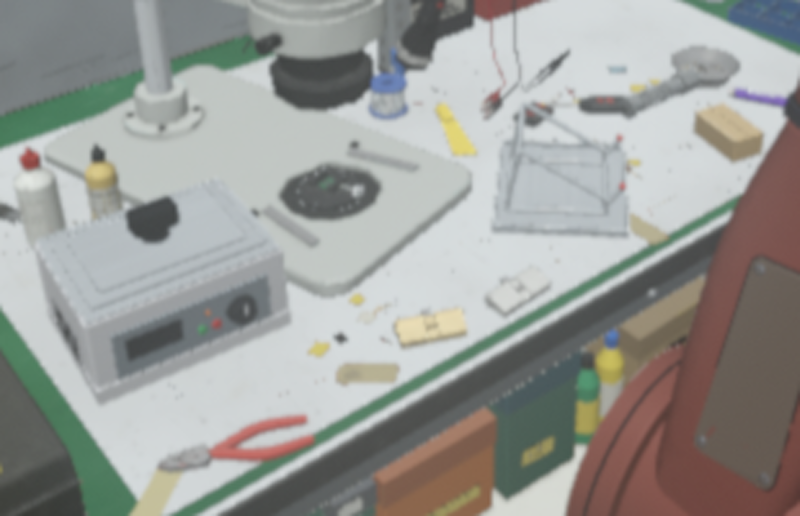

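The crops show the rest's red stops at top-crop (607,168) and (567,243), the wire tops at (512,122) and (473,195), and the tray corners at (512,97), (622,150), (555,280), (445,222). Knob is at (118,200) and brass at (335,325), nearly parallel to nickel.

```bash
python3 - <<'E'
from h import *
a=np.load("top0.npz"); P=cloud("top",a["d"]); im=a["p"]; b=np.load("scene0.npz"); S=cloud("scene",b["d"])
hsv=cv2.cvtColor(im,cv2.COLOR_RGB2HSV); hs=cv2.cvtColor(b["p"],cv2.COLOR_RGB2HSV)
def box(n,mask,z):
    c,_=cv2.findContours(mask.astype(np.uint8),0,2); c=max(c,key=cv2.contourArea)
    W=plane(n,c[:,0,:],z)[:,:2]; rc=cv2.minAreaRect(W.astype(np.float32)); print(n,"area",cv2.contourArea(c),np.round(rc[0],1),np.round(rc[1],1),round(rc[2],1))
def roi(m,u0,v0,u1,v1):
    o=np.zeros_like(m); o[v0:v1,u0:u1]=m[v0:v1,u0:u1]; return o
print("cleaner deck"); z=P[:,:,2]
box("top",roi((z>85)&(z<115),150,170,250,250),103)
print("knob"); box("top",roi(hsv[:,:,2]<70,180,195,215,222),143)
box("scene",roi(hs[:,:,2]<70,170,290,205,320),140)
print("brass"); box("top",roi((hsv[:,:,1]>70)&(hsv[:,:,2]>140),264,245,296,268),15)
box("scene",roi((hs[:,:,1]>60)&(hs[:,:,2]>120),280,338,314,357),10)
print("nickel",np.round(plane("top",[[313,251]],15),1))
f=2.58
tc=np.array([(512,97),(622,150),(555,280),(445,222)])/f+[150,130]-.3
C=plane("top",tc,10); print("tray",np.round(C,1)," c",np.round(C.mean(0),1))
ex=(C[0]+C[3]-C[1]-C[2])/2; ey=(C[0]+C[1]-C[2]-C[3])/2; print(np.linalg.norm(ex),np.linalg.norm(ey),np.degrees(np.arctan2(ex[1],ex[0])),np.degrees(np.arctan2(ey[1],ey[0])))
red=roi(((hsv[:,:,0]<8)|(hsv[:,:,0]>172))&(hsv[:,:,1]>90),360,180,395,235)
n,l,st,ct=cv2.connectedComponentsWithStats(red.astype(np.uint8)); print(ct[1:],st[1:,4]); print(np.round(plane("top",ct[1:],41),1))
hi=np.array([(512,122),(473,195)])/f+[150,130]-.3; print("wire top",np.round(plane("top",hi,84),1))
for Q,n in((P,"top"),(S,"scene")):
    m=(Q[:,:,2]>400)&(Q[:,:,2]<600)&(Q[:,:,1]>-250)&(Q[:,:,1]<150)&(Q[:,:,0]>350)&(Q[:,:,0]<800)
    q=Q[m]; q=q[np.argsort(q[:,0])][:300:30]; print(n,np.round(q))
E
```

```text
cleaner deck
top area 3304.0 [588.1 221.1] [151.1 190. ] 10.5
knob
top area 108.5 [588.7 221.8] [25.5 41.8] 0.3Traceback (most recent call last):
  File "<stdin>", line 12, in <module>
  File "<stdin>", line 5, in box
ValueError: max() iterable argument is empty
```

```bash
python3 - <<'E'
from h import *
a=np.load("top0.npz"); P=cloud("top",a["d"]); im=a["p"]; b=np.load("scene0.npz"); S=cloud("scene",b["d"])
hsv=cv2.cvtColor(im,cv2.COLOR_RGB2HSV); hs=cv2.cvtColor(b["p"],cv2.COLOR_RGB2HSV)
def box(n,mask,z):
    c,_=cv2.findContours(mask.astype(np.uint8),0,2)
    if not c: return print(n,"none")
    c=max(c,key=cv2.contourArea)
    W=plane(n,c[:,0,:],z)[:,:2]; rc=cv2.minAreaRect(W.astype(np.float32)); print(n,"area",cv2.contourArea(c),np.round(rc[0],1),np.round(rc[1],1),round(rc[2],1))
def roi(m,u0,v0,u1,v1):
    o=np.zeros_like(m); o[v0:v1,u0:u1]=m[v0:v1,u0:u1]; return o
print("knob top thr")
for t in(90,110): box("top",roi(hsv[:,:,2]<t,180,195,215,222),143)
box("scene",roi(hs[:,:,2]<80,175,292,205,318),130)
z=P[:,:,2]
print("lid+deck lines z"); box("top",roi((z>102)&(z<112),150,170,250,250),106)
for s in(40,70,100):
    box("top",roi((hsv[:,:,1]>s)&(hsv[:,:,2]>140),264,245,296,268),15)
    box("scene",roi((hs[:,:,1]>s)&(hs[:,:,2]>120),278,338,314,362),10)
print("nickel",np.round(plane("top",[[313,251]],15),1))
f=2.58
tc=np.array([(512,97),(622,150),(555,280),(445,222)])/f+[150,130]-.3
C=plane("top",tc,10); print("tray",np.round(C,1)," c",np.round(C.mean(0),1))
ex=(C[0]+C[3]-C[1]-C[2])/2; ey=(C[0]+C[1]-C[2]-C[3])/2; print(np.linalg.norm(ex),np.linalg.norm(ey),np.degrees(np.arctan2(ex[1],ex[0])),np.degrees(np.arctan2(ey[1],ey[0])))
red=roi(((hsv[:,:,0]<8)|(hsv[:,:,0]>172))&(hsv[:,:,1]>90),360,180,395,235)
n,l,st,ct=cv2.connectedComponentsWithStats(red.astype(np.uint8)); print(ct[1:],st[1:,4]); print(np.round(plane("top",ct[1:],41),1))
hi=np.array([(512,122),(473,195)])/f+[150,130]-.3; print("wire top",np.round(plane("top",hi,84),1))
for Q,n in((P,"top"),(S,"scene")):
    m=(Q[:,:,2]>400)&(Q[:,:,2]<600)&(Q[:,:,1]>-250)&(Q[:,:,1]<150)&(Q[:,:,0]>350)&(Q[:,:,0]<800)
    q=Q[m]; q=q[np.argsort(q[:,0])][:300:30]; print(n,np.round(q))
E
```

```text
knob top thr
top area 123.5 [588.5 222.7] [27.6 44.6] 10.1
top area 142.5 [588.6 221.7] [31.3 46.8] 2.7
scene area 158.5 [590.4 224.1] [52.6 41.4] 7.3
lid+deck lines z
top area 2485.0 [590.3 221.3] [144.1 187.3] 9.7
top area 222.5 [474.2  -3.2] [69.2 32.2] 82.1
scene area 216.5 [477.   -3.7] [66.  36.3] 81.8
top area 178.5 [474.2  -3.7] [64.1 28.3] 82.6
scene area 8.5 [425.4 -11.9] [ 4.7 33.5] 15.1
top area 131.0 [474.6  -4.2] [59.  23.5] 83.1
scene none
nickel [[ 488.9 -102.6   15. ]]
tray [[ 747.4 -208.2   10. ]
 [ 683.5 -336.4   10. ]
 [ 528.6 -256.    10. ]
 [ 596.3 -129.5   10. ]]  c [ 638.9 -232.5   10. ]
143.36001248302117 172.43501931967924 62.67385270451156 -27.47934987575517
[[385.5        195.        ]
 [369.33333333 224.33333333]] [2 3]
[[ 653.1 -316.1   41. ]
 [ 564.4 -267.    41. ]]
wire top [[ 695.2 -203.5   84. ]
 [ 610.8 -159.5   84. ]]
top [[538. -30. 530.]
 [544. -25. 525.]
 [548. -12. 540.]
 [553. -31. 518.]
 [556. -37. 515.]
 [559. -12. 526.]
 [561. -24. 509.]
 [564. -37. 516.]
 [566. -12. 553.]
 [569. -18. 514.]]
scene [[537. -24. 523.]
 [545. -36. 517.]
 [549. -11. 538.]
 [553. -18. 513.]
 [557.  -7. 531.]
 [560. -10. 523.]
 [563.  -7. 542.]
 [565. -11. 506.]
 [567. -12. 503.]
 [569. -53. 531.]]
```

>>> {"fn": "arm_command", "kwargs": {
  "moves": [
    [[0,0,0],[0,0,-0.8],0],
    [[0,0,0.04],[0,0,-0.8],0],
    [[0,0,0.04],[0,0,-0.8],0],
    [[0,0,0.04],[0,0,-0.8],0],
    [[0,0,0.04],[0,0,-0.8],0]
  ]
}}

```text
t: 0.52
position: [197.5, -619.0, 301.9]
eef_rot: [1.0, 0.03, -0.0, -0.0]
ft_force: [0.5, 0.5, -0.7]
opening: 1.002
finger_force: 0.0
```

```bash
cat >> h.py <<'E'
def down(yaw): # tool z down, tool x at yaw deg
    return R.from_euler("z",yaw,degrees=True)*R.from_euler("x",180,degrees=True)
def plan(*wps):
    s=r.sense(); p0=np.array(s["position"]); R0=R.from_quat(s["eef_rot"]); p=p0; q=R0
    print("now",np.round(p0,1),"q",np.round(s["qpos"],2),"open",round(s["opening"],3))
    for P,Q in wps:
        t=(R0.inv()*Q).as_rotvec()/(2*np.pi); d=R0.inv().apply(np.array(P)-p0)/100
        n=max(np.linalg.norm(P-p)/41.7,np.degrees((q.inv()*Q).magnitude())/7.16)
        print(np.round(t,4).tolist(),np.round(d,3).tolist(),"rows",round(n,1)); p,q=np.array(P),Q
E
python3 - <<'E'
from h import *
plan(([400,-300,260],down(60)),([410,-30,260],down(90)),([480,180,260],down(99.5)),([588.5,222,200],down(99.5)))
E
```

```text
now [ 197.5 -619.   301.9] q [ 1.13  0.31  0.08  1.34 -0.02  1.5  -0.3 ] open 1.002
[-0.0001, -0.0, -0.157] [2.215, -3.061, 0.421] rows 9.1
[-0.0001, -0.0, -0.2403] [2.479, -5.75, 0.423] rows 6.5
[-0.0001, -0.0001, -0.2667] [3.305, -7.803, 0.424] rows 5.3
[-0.0001, -0.0001, -0.2667] [4.414, -8.156, 1.024] rows 3.1
```

```bash
cat >> h.py <<'E'
from scipy.spatial.transform import Slerp
def chain(*wps,start=None):
    s=r.sense(); p=np.array(s["position"]); q=R.from_quat(s["eef_rot"])
    print("now",np.round(p,1),"q",np.round(s["qpos"],2),"open",round(s["opening"],3),"t",s["t"])
    for P,Q in wps:
        P=np.array(P,float); k=1
        while 1:
            sl=Slerp([0,1],R.concatenate([q,Q])); pts=[(p+(P-p)*i/k,sl(i/k)) for i in range(k+1)]
            ds=[a[1].inv().apply(b[0]-a[0])/100 for a,b in zip(pts,pts[1:])]
            if np.abs(ds).max()<=.995: break
            k+=1
        for a,b,d in zip(pts,pts[1:],ds):
            t=(a[1].inv()*b[1]); n=max(np.linalg.norm(d)*100/41.7,np.degrees(t.magnitude())/7.16)
            print(np.round(t.as_rotvec()/2/np.pi,4).tolist(),np.round(d,3).tolist(),"rows",round(n,1))
        p,q=P,Q; print(" ->",np.round(P,1))
E
python3 - <<'E'
from h import *
chain(([410,-300,260],down(45)),([415,-30,260],down(90)),([480,170,260],down(99.5)),([588.5,222,200],down(99.5)))
E
```

```text
now [ 197.5 -619.   301.9] q [ 1.13  0.31  0.08  1.34 -0.02  1.5  -0.3 ] open 1.002 t 0.5167
[-0.0, 0.0, -0.0288] [0.579, -0.764, 0.105] rows 2.3
[-0.0, 0.0, -0.0288] [0.707, -0.647, 0.105] rows 2.3
[-0.0, 0.0, -0.0288] [0.812, -0.509, 0.105] rows 2.3
[-0.0, 0.0, -0.0288] [0.89, -0.354, 0.105] rows 2.3
 -> [ 410. -300.  260.]
[-0.0, 0.0, -0.0417] [0.648, -0.625, -0.0] rows 2.2
[0.0, 0.0, -0.0417] [0.788, -0.436, -0.0] rows 2.2
[0.0, 0.0, -0.0417] [0.874, -0.217, -0.0] rows 2.2
 -> [415. -30. 260.]
[0.0, 0.0, -0.0088] [0.667, 0.217, 0.0] rows 1.7
[0.0, 0.0, -0.0088] [0.654, 0.253, 0.0] rows 1.7
[-0.0, 0.0, -0.0088] [0.639, 0.289, 0.0] rows 1.7
 -> [480. 170. 260.]
[0.0, 0.0, 0.0] [0.167, 0.578, 0.3] rows 1.6
[0.0, 0.0, 0.0] [0.167, 0.578, 0.3] rows 1.6
 -> [588.5 222.  200. ]
```

>>> {"fn": "arm_command", "kwargs": {
  "moves": [
    [[0,0,-0.029],[0.58,-0.76,0.1],0],
    [[0,0,-0.029],[0.58,-0.76,0.1],0],
    [[0,0,-0.029],[0.58,-0.76,0.1],0],
    [[0,0,-0.029],[0.58,-0.76,0.1],0]
  ]
}}

```text
t: 0.85
position: [254.5, -535.9, 290.9]
eef_rot: [0.992, 0.125, 0.0, -0.002]
ft_force: [0.0, -0.9, 0.9]
opening: 0.999
finger_force: 0.0
```

>>> {"fn": "arm_command", "kwargs": {
  "moves": [
    [[0,0,-0.029],[0.71,-0.65,0.1],0],
    [[0,0,-0.029],[0.71,-0.65,0.1],0],
    [[0,0,-0.029],[0.71,-0.65,0.1],0],
    [[0,0,-0.029],[0.71,-0.65,0.1],0]
  ]
}}

```text
t: 1.18
position: [307.1, -456.4, 281.3]
eef_rot: [0.977, 0.213, 0.0, -0.001]
ft_force: [-0.7, -0.5, -0.5]
opening: 1.001
finger_force: 0.0
```

>>> {"fn": "arm_command", "kwargs": {
  "moves": [
    [[0,0,-0.029],[0.81,-0.51,0.1],0],
    [[0,0,-0.029],[0.81,-0.51,0.1],0],
    [[0,0,-0.029],[0.81,-0.51,0.1],0],
    [[0,0,-0.029],[0.81,-0.51,0.1],0]
  ]
}}

```text
t: 1.52
position: [359.5, -377.4, 271.6]
eef_rot: [0.954, 0.301, -0.0, -0.001]
ft_force: [-0.2, 0.2, 0.4]
opening: 0.999
finger_force: 0.0
```

>>> {"fn": "arm_command", "kwargs": {
  "moves": [
    [[0,0,-0.029],[0.89,-0.35,0.1],0],
    [[0,0,-0.029],[0.89,-0.35,0.1],0],
    [[0,0,-0.029],[0.89,-0.35,0.1],0],
    [[0,0,-0.029],[0.89,-0.35,0.1],0]
  ]
}}

```text
t: 1.85
position: [412.4, -298.7, 261.7]
eef_rot: [0.923, 0.386, -0.0, -0.001]
ft_force: [-1.4, 0.5, 0.1]
opening: 1.004
finger_force: 0.0
```

>>> {"fn": "arm_command", "kwargs": {
  "moves": [
    [[0,0,-0.042],[0.65,-0.62,0],0],
    [[0,0,-0.042],[0.65,-0.62,0],0],
    [[0,0,-0.042],[0.65,-0.62,0],0],
    [[0,0,-0.042],[0.65,-0.62,0],0]
  ]
}}

```text
t: 2.18
position: [412.8, -210.4, 262.7]
eef_rot: [0.864, 0.503, -0.0, 0.0]
ft_force: [-0.3, -0.1, 0.1]
opening: 0.998
finger_force: 0.0
```

>>> {"fn": "arm_command", "kwargs": {
  "moves": [
    [[0,0,-0.042],[0.79,-0.44,0],0],
    [[0,0,-0.042],[0.79,-0.44,0],0],
    [[0,0,-0.042],[0.79,-0.44,0],0],
    [[0,0,-0.042],[0.79,-0.44,0],0]
  ]
}}

```text
t: 2.52
position: [414.3, -120.2, 262.8]
eef_rot: [0.791, 0.612, 0.0, 0.0]
ft_force: [-0.7, -1.4, 0.1]
opening: 1.001
finger_force: 0.0
```

>>> {"fn": "arm_command", "kwargs": {
  "moves": [
    [[0,0,-0.042],[0.87,-0.22,0],0],
    [[0,0,-0.042],[0.87,-0.22,0],0],
    [[0,0,-0.042],[0.87,-0.22,0],0],
    [[0,0,-0.042],[0.87,-0.22,0],0]
  ]
}}

```text
t: 2.85
position: [415.4, -30.7, 262.8]
eef_rot: [0.704, 0.71, 0.0, 0.0]
ft_force: [-0.1, -0.7, 0.5]
opening: 1.004
finger_force: 0.0
```

>>> {"fn": "arm_command", "kwargs": {
  "moves": [
    [[0,0,-0.009],[0.67,0.22,0],0],
    [[0,0,-0.009],[0.67,0.22,0],0],
    [[0,0,-0.009],[0.67,0.22,0],0],
    [[0,0,-0.009],[0.67,0.22,0],0]
  ]
}}

```text
t: 3.18
position: [437.3, 34.8, 262.4]
eef_rot: [0.685, 0.729, -0.0, -0.0]
ft_force: [-0.0, -1.3, -0.0]
opening: 1.004
finger_force: 0.0
```

>>> {"fn": "arm_command", "kwargs": {
  "moves": [
    [[0,0,-0.009],[0.65,0.25,0],0],
    [[0,0,-0.009],[0.65,0.25,0],0],
    [[0,0,-0.009],[0.65,0.25,0],0],
    [[0,0,-0.009],[0.65,0.25,0],0]
  ]
}}

```text
t: 3.52
position: [458.0, 101.1, 262.2]
eef_rot: [0.664, 0.748, -0.0, -0.0]
ft_force: [1.1, -0.8, 0.1]
opening: 1.0
finger_force: 0.0
```

>>> {"fn": "arm_command", "kwargs": {
  "moves": [
    [[0,0,-0.009],[0.64,0.29,0],0],
    [[0,0,-0.009],[0.64,0.29,0],0],
    [[0,0,-0.009],[0.64,0.29,0],0],
    [[0,0,-0.009],[0.64,0.29,0],0]
  ]
}}

```text
t: 3.85
position: [479.1, 168.0, 262.0]
eef_rot: [0.643, 0.766, -0.0, -0.0]
ft_force: [-0.3, -0.5, -0.9]
opening: 1.002
finger_force: 0.0
```

```bash
python3 - <<'E'
from h import *
chain(([588.5,222,190],down(99.5)),([588.5,222,115],down(99.5)),([588.5,222,210],down(99.5)))
E
```

```text
now [479.1 168.  262. ] q [ 0.32  0.08 -0.78  1.71  0.06  1.38 -0.29] open 1.002 t 3.85
[-0.0001, 0.0, 0.0007] [0.171, 0.586, 0.359] rows 1.7
[-0.0001, 0.0, 0.0007] [0.174, 0.585, 0.36] rows 1.7
 -> [588.5 222.  190. ]
[0.0, 0.0, 0.0] [0.0, -0.0, 0.75] rows 1.8
 -> [588.5 222.  115. ]
[0.0, 0.0, 0.0] [-0.0, 0.0, -0.95] rows 2.3
 -> [588.5 222.  210. ]
```

>>> {"fn": "arm_command", "kwargs": {
  "moves": [
    [[0,0,0],[0.17,0.59,0.36],0],
    [[0,0,0],[0.17,0.59,0.36],0],
    [[0,0,0],[0.17,0.59,0.36],0],
    [[0,0,0],[0.17,0.59,0.36],0],
    [[0,0,0],[0.34,0.99,0.72],0],
    [[0,0,0],[0.34,0.99,0.72],0],
    [[0,0,0],[0.34,0.99,0.72],0],
    [[0,0,0],[0.34,0.99,0.72],0]
  ]
}}

```text
t: 4.52
position: [569.7, 218.6, 190.7]
eef_rot: [0.642, 0.766, -0.001, 0.0]
ft_force: [-0.4, 1.1, -0.3]
opening: 0.998
finger_force: 0.0
```

>>> {"fn": "arm_command", "kwargs": {
  "moves": [
    [[0,0,0],[0,0.18,0],0],
    [[0,0,0],[0,0.18,0],0],
    [[0,0,0],[0,0.18,0.4],0],
    [[0,0,0],[0,0.18,0.4],0],
    [[0,0,0],[0,0.18,0.6],0],
    [[0,0,0],[0,0.18,0.75],0],
    [[0,0,0],[0,0.18,0.75],0],
    [[0,0,0],[0,0.18,0.75],0]
  ]
}}

```text
t: 5.18
position: [587.3, 222.7, 117.0]
eef_rot: [0.642, 0.767, -0.0, 0.0]
ft_force: [-0.5, 0.6, -0.5]
opening: 1.002
finger_force: 0.0
```

```bash
python3 - <<'E'
from h import *
s=r.sense(); print(np.round(s["position"],1),np.round(s["qpos"],2),np.round(s["ft_force"],1),s["t"])
p,d=r.snapshot("scene"); q=p[220:420,110:420][:,:,::-1]
cv2.imwrite("pics/g.png",cv2.resize(q,None,fx=2,fy=2,interpolation=cv2.INTER_CUBIC))
E
```

```text
[587.3 222.7 117. ] [ 0.14  0.47 -0.74  1.62  0.33  1.19 -0.5 ] [-0.5  0.6 -0.5] 5.1833
```

View pics/g.png

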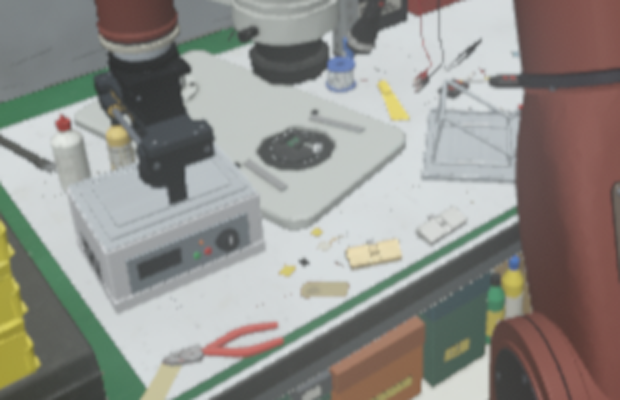

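The fingers straddle the knob, near picture pixel (178,180). Close and lift.

>>> {"fn": "arm_command", "kwargs": {
  "moves": [
    [[0,0,0],[0,0,0],1],
    [[0,0,0],[0,0,0],1],
    [[0,0,0],[0,0,0],1],
    [[0,0,0],[0,0,0],1],
    [[0,0,0],[0,0,0],1],
    [[0,0,0],[0,0,0],1],
    [[0,0,0],[0,0,0],1],
    [[0,0,0],[0,0,0],1],
    [[0,0,0],[0,0,0],1],
    [[0,0,0],[0,0,0],1],
    [[0,0,0],[0,0,0],1],
    [[0,0,0],[0,0,0],1]
  ]
}}

```text
t: 6.23
position: [591.1, 224.4, 117.2]
eef_rot: [0.642, 0.767, 0.003, 0.002]
ft_force: [10.9, 3.8, -1.0]
opening: 0.278
finger_force: 30.0
```

>>> {"fn": "arm_command", "kwargs": {
  "moves": [
    [[0,0,0],[0,0,-0.1],1],
    [[0,0,0],[0,0,-0.2],1],
    [[0,0,0],[0,0,-0.3],1],
    [[0,0,0],[0,0,-0.5],1],
    [[0,0,0],[0,0,-0.7],1],
    [[0,0,0],[0,0,-0.9],1],
    [[0,0,0],[0,0,-0.98],1],
    [[0,0,0],[0,0,-0.98],1]
  ]
}}

```text
t: 6.9
position: [588.1, 224.3, 215.6]
eef_rot: [0.642, 0.767, 0.001, 0.001]
ft_force: [0.1, -0.5, -2.3]
opening: 0.276
finger_force: 29.7
```

```bash
python3 - <<'E'
from h import *
ex=R.from_euler("z",62.3,degrees=True)
# tool: lid z tilted 32deg toward -ex; tool x along 152.3
T=R.from_rotvec(-np.radians(32)*ex.apply([0,1,0]))
print(T.apply([0,0,1]))
n=T.apply([0,0,1]); Rf=T*down(152.3); print(Rf.apply([0,0,1]),Rf.apply([1,0,0]))
seat=np.array([636.7,-236.9,64]); tcp=seat+17*n; print(tcp)
chain(([440,170,240],down(99.5)),([430,0,240],down(110)),([420,-180,240],down(140)),([530,-280,220],down(152.3)),(tcp+[0,0,100],Rf))
E
```

```text
[-0.24632875 -0.46918714  0.8480481 ]
[ 0.24632875  0.46918714 -0.8480481 ] [-8.85393626e-01  4.64842046e-01 -1.24900090e-16]
[ 632.51241117 -244.87618136   78.41681763]
now [588.1 224.3 215.6] q [ 0.15  0.39 -0.77  1.5   0.28  1.36 -0.46] open 0.276 t 6.9
[0.0002, -0.0, 0.0009] [-0.137, -0.777, -0.124] rows 1.9
[0.0002, -0.0, 0.0009] [-0.141, -0.776, -0.123] rows 1.9
 -> [440. 170. 240.]
[0.0, 0.0, -0.0146] [-0.83, -0.19, -0.0] rows 2.0
[0.0, 0.0, -0.0146] [-0.809, -0.265, -0.0] rows 2.0
 -> [430.   0. 240.]
[0.0, 0.0, -0.0417] [-0.829, -0.355, -0.0] rows 2.2
[-0.0, 0.0, -0.0417] [-0.709, -0.557, -0.0] rows 2.2
 -> [ 420. -180.  240.]
[0.0, 0.0, -0.0171] [-0.743, -0.029, 0.1] rows 1.8
[0.0, 0.0, -0.0171] [-0.735, -0.109, 0.1] rows 1.8
 -> [ 530. -280.  220.]
[-0.0889, -0.0, -0.0] [-0.744, 0.788, 0.416] rows 4.5
 -> [ 632.5 -244.9  178.4]
```

>>> {"fn": "arm_command", "kwargs": {
  "moves": [
    [[0,0,0],[-0.07,-0.39,-0.06],1],
    [[0,0,0],[-0.14,-0.78,-0.12],1],
    [[0,0,0],[-0.14,-0.78,-0.12],1],
    [[0,0,0],[-0.14,-0.78,-0.12],1],
    [[0,0,0],[-0.14,-0.78,-0.12],1]
  ]
}}

```text
t: 7.32
position: [513.3, 195.6, 225.0]
eef_rot: [0.642, 0.767, -0.0, 0.0]
ft_force: [0.2, 0.2, -1.5]
opening: 0.273
finger_force: 29.9
```

>>> {"fn": "arm_command", "kwargs": {
  "moves": [
    [[0,0,0],[-0.07,-0.39,-0.06],1],
    [[0,0,0],[-0.14,-0.78,-0.12],1],
    [[0,0,0],[-0.14,-0.78,-0.12],1],
    [[0,0,0],[-0.14,-0.78,-0.12],1],
    [[0,0,0],[-0.14,-0.78,-0.12],1]
  ]
}}

```text
t: 7.73
position: [439.9, 168.6, 237.7]
eef_rot: [0.642, 0.767, 0.0, 0.0]
ft_force: [-0.5, -0.3, -3.2]
opening: 0.273
finger_force: 29.9
```

>>> {"fn": "arm_command", "kwargs": {
  "moves": [
    [[0,0,-0.015],[-0.4,-0.1,0],1],
    [[0,0,-0.015],[-0.83,-0.19,0],1],
    [[0,0,-0.015],[-0.83,-0.19,0],1],
    [[0,0,-0.015],[-0.83,-0.19,0],1],
    [[0,0,-0.015],[-0.83,-0.19,0],1]
  ]
}}

```text
t: 8.15
position: [435.7, 83.6, 237.1]
eef_rot: [0.606, 0.796, 0.0, -0.001]
ft_force: [0.3, 0.2, -2.4]
opening: 0.275
finger_force: 29.9
```

>>> {"fn": "arm_command", "kwargs": {
  "moves": [
    [[0,0,-0.015],[-0.4,-0.13,0],1],
    [[0,0,-0.015],[-0.81,-0.27,0],1],
    [[0,0,-0.015],[-0.81,-0.27,0],1],
    [[0,0,-0.015],[-0.81,-0.27,0],1],
    [[0,0,-0.015],[-0.81,-0.27,0],1]
  ]
}}

```text
t: 8.57
position: [431.1, -0.6, 237.3]
eef_rot: [0.567, 0.824, 0.0, -0.001]
ft_force: [0.7, 0.1, -3.1]
opening: 0.276
finger_force: 29.9
```

>>> {"fn": "arm_command", "kwargs": {
  "moves": [
    [[0,0,-0.042],[-0.41,-0.18,0],1],
    [[0,0,-0.042],[-0.83,-0.36,0],1],
    [[0,0,-0.042],[-0.83,-0.36,0],1],
    [[0,0,-0.042],[-0.83,-0.36,0],1],
    [[0,0,-0.042],[-0.83,-0.36,0],1]
  ]
}}

```text
t: 8.98
position: [427.2, -91.1, 237.3]
eef_rot: [0.454, 0.891, 0.0, -0.0]
ft_force: [0.5, 0.9, -1.9]
opening: 0.274
finger_force: 29.9
```

>>> {"fn": "arm_command", "kwargs": {
  "moves": [
    [[0,0,-0.042],[-0.35,-0.28,0],1],
    [[0,0,-0.042],[-0.71,-0.56,0],1],
    [[0,0,-0.042],[-0.71,-0.56,0],1],
    [[0,0,-0.042],[-0.71,-0.56,0],1],
    [[0,0,-0.042],[-0.71,-0.56,0],1]
  ]
}}

```text
t: 9.4
position: [424.0, -181.0, 237.3]
eef_rot: [0.332, 0.943, 0.001, -0.0]
ft_force: [-0.1, 0.9, -2.7]
opening: 0.274
finger_force: 29.9
```

>>> {"fn": "arm_command", "kwargs": {
  "moves": [
    [[0,0,-0.017],[-0.37,-0.02,0.05],1],
    [[0,0,-0.017],[-0.74,-0.03,0.1],1],
    [[0,0,-0.017],[-0.74,-0.03,0.1],1],
    [[0,0,-0.017],[-0.74,-0.03,0.1],1],
    [[0,0,-0.017],[-0.74,-0.03,0.1],1]
  ]
}}

```text
t: 9.82
position: [479.6, -228.6, 227.3]
eef_rot: [0.281, 0.96, 0.001, -0.0]
ft_force: [0.6, 1.2, -1.8]
opening: 0.273
finger_force: 30.0
```

>>> {"fn": "arm_command", "kwargs": {
  "moves": [
    [[0,0,-0.017],[-0.37,-0.05,0.05],1],
    [[0,0,-0.017],[-0.74,-0.11,0.1],1],
    [[0,0,-0.017],[-0.74,-0.11,0.1],1],
    [[0,0,-0.017],[-0.74,-0.11,0.1],1],
    [[0,0,-0.017],[-0.74,-0.11,0.1],1]
  ]
}}

```text
t: 10.23
position: [535.3, -278.5, 218.0]
eef_rot: [0.229, 0.973, 0.0, 0.0]
ft_force: [0.3, 0.4, -3.1]
opening: 0.268
finger_force: 30.0
```

```bash
cat >> h.py <<'E'
ex_=R.from_euler("z",62.3,degrees=True)
T=R.from_rotvec(-np.radians(32)*ex_.apply([0,1,0])); nl=T.apply([0,0,1]); Rf=T*down(152.3)
seat=np.array([636.7,-236.9,64]); tcpf=seat+17*nl
E
python3 - <<'E'
from h import *
chain((tcpf+[-60,0,130],Rf),(tcpf+[0,0,100],Rf))
E
```

```text
now [ 535.3 -278.5  218. ] q [ 0.67  0.26 -0.32  1.58  0.08  1.32  1.45] open 0.268 t 10.2333
[-0.0888, -0.0009, 0.0032] [-0.182, 0.467, 0.096] rows 4.5
 -> [ 572.5 -244.9  208.4]
[0.0, 0.0, 0.0] [-0.531, 0.078, 0.402] rows 1.6
 -> [ 632.5 -244.9  178.4]
```

>>> {"fn": "arm_command", "kwargs": {
  "moves": [
    [[-0.02,0,0.001],[-0.05,0.1,0],1],
    [[-0.04,0,0.002],[-0.1,0.2,0],1],
    [[-0.06,0,0.002],[-0.14,0.35,0.05],1],
    [[-0.089,-0.001,0.003],[-0.18,0.47,0.1],1],
    [[-0.089,-0.001,0.003],[-0.18,0.47,0.1],1],
    [[-0.089,-0.001,0.003],[-0.18,0.47,0.1],1],
    [[-0.089,-0.001,0.003],[-0.18,0.47,0.1],1]
  ]
}}

```text
t: 10.82
position: [571.5, -246.5, 208.0]
eef_rot: [0.231, 0.933, 0.267, 0.066]
ft_force: [-0.4, 0.7, -2.3]
opening: 0.27
finger_force: 30.0
```

>>> {"fn": "arm_command", "kwargs": {
  "moves": [
    [[0,0,0],[-0.27,0.04,0.2],1],
    [[0,0,0],[-0.53,0.08,0.4],1],
    [[0,0,0],[-0.53,0.08,0.4],1],
    [[0,0,0],[-0.53,0.08,0.4],1],
    [[0,0,0],[-0.53,0.08,0.4],1]
  ]
}}

```text
t: 11.23
position: [632.9, -244.6, 179.4]
eef_rot: [0.229, 0.934, 0.267, 0.067]
ft_force: [-0.4, -0.4, -2.1]
opening: 0.278
finger_force: 30.0
```

```bash
python3 - <<'E'
from h import *
chain((tcpf+10*nl+[0,0,20],Rf),(tcpf+3*nl,Rf),(tcpf,Rf))
for n,b in(("scene",(280,180,480,340)),("top",(300,120,460,260))):
    p,d=r.snapshot(n); u0,v0,u1,v1=b; q=p[v0:v1,u0:u1,::-1]; np.savez(n+"1.npz",p=p,d=d)
    cv2.imwrite(f"pics/l_{n}.png",cv2.resize(q,None,fx=2,fy=2))
a,b=[cv2.imread(f"pics/l_{n}.png") for n in("scene","top")]
h=max(a.shape[0],b.shape[0]); f=lambda x:cv2.copyMakeBorder(x,0,h-x.shape[0],0,0,0)
cv2.imwrite("pics/l.png",np.hstack([f(a),f(b)]))
E
```

```text
now [ 632.9 -244.6  179.4] q [ 0.86  0.49 -0.36  1.47 -0.41  1.26  1.76] open 0.278 t 11.2333
[-0.0001, 0.0001, 0.0006] [0.004, -0.432, 0.585] rows 1.7
 -> [ 630.  -249.6  106.9]
[0.0, 0.0, 0.0] [-0.0, -0.106, 0.24] rows 0.6
 -> [ 631.8 -246.3   81. ]
[0.0, 0.0, 0.0] [0.0, 0.0, 0.03] rows 0.1
 -> [ 632.5 -244.9   78.4]
```

View pics/l.png

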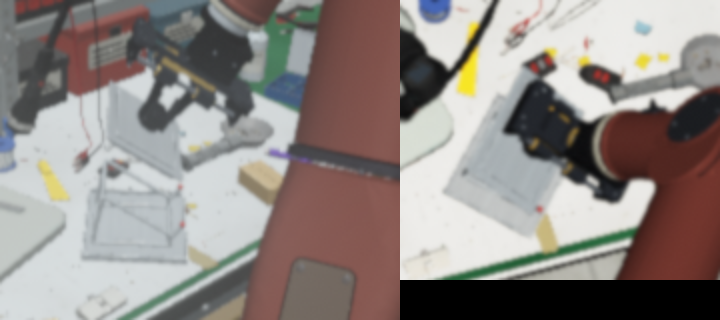

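The view shows the lid tilted over the rest, scene crop (150,130), with its edges parallel to the tray's; top crop (505,160). Lower it slightly uphill of the stops, then slide down.

>>> {"fn": "arm_command", "kwargs": {
  "moves": [
    [[0,0,0],[0,-0.2,0.3],1],
    [[0,0,0],[0,-0.4,0.5],1],
    [[0,0,0],[0,-0.46,0.65],1],
    [[0,0,0],[0,-0.46,0.72],1],
    [[0,0,0],[0,-0.46,0.76],1],
    [[0,0,0],[0,-0.46,0.76],1],
    [[0,0,0],[0,-0.46,0.76],1]
  ]
}}

```text
t: 11.92
position: [633.8, -245.0, 91.0]
eef_rot: [0.229, 0.933, 0.268, 0.067]
ft_force: [-0.1, 0.8, -2.9]
opening: 0.273
finger_force: 30.0
```

>>> {"fn": "arm_command", "kwargs": {
  "moves": [
    [[0,0,0],[0,0,0.02],1],
    [[0,0,0],[0,0,0.04],1],
    [[0,0,0],[0,0,0.05],1],
    [[0,0,0],[0,0,0.05],1]
  ]
}}

```text
t: 12.25
position: [634.2, -242.6, 85.0]
eef_rot: [0.23, 0.933, 0.268, 0.066]
ft_force: [0.8, 0.1, -2.4]
opening: 0.271
finger_force: 30.0
```

>>> {"fn": "arm_command", "kwargs": {
  "moves": [
    [[0,0,0],[0,0,0.01],1],
    [[0,0,0],[0,0,0.03],1],
    [[0,0,0],[0,0,0.03],1]
  ]
}}

```text
t: 12.5
position: [634.9, -241.1, 82.0]
eef_rot: [0.23, 0.933, 0.268, 0.066]
ft_force: [0.5, 0.8, -2.4]
opening: 0.273
finger_force: 30.0
```

>>> {"fn": "arm_command", "kwargs": {
  "moves": [
    [[0,0,0],[0,0,0.01],1],
    [[0,0,0],[0,0,0.02],1],
    [[0,0,0],[0,0,0.02],1]
  ]
}}

```text
t: 12.75
position: [635.5, -240.4, 80.6]
eef_rot: [0.23, 0.933, 0.268, 0.066]
ft_force: [0.6, 0.0, -1.4]
opening: 0.274
finger_force: 30.0
```

>>> {"fn": "arm_command", "kwargs": {
  "moves": [
    [[0,0,0],[0,0,0.01],1],
    [[0,0,0],[0,0,0.02],1],
    [[0,0,0],[0,0,0.02],1]
  ]
}}

```text
t: 13.0
position: [635.8, -240.3, 80.1]
eef_rot: [0.23, 0.933, 0.268, 0.067]
ft_force: [-5.8, -1.0, 6.9]
opening: 0.271
finger_force: 30.0
```

>>> {"fn": "arm_command", "kwargs": {
  "moves": [
    [[0,0,0],[0,-0.02,-0.01],1],
    [[0,0,0],[0,-0.04,-0.01],1],
    [[0,0,0],[0,-0.05,-0.01],1],
    [[0,0,0],[0,-0.05,-0.01],1]
  ]
}}

```text
t: 13.33
position: [634.3, -243.9, 77.8]
eef_rot: [0.23, 0.933, 0.268, 0.067]
ft_force: [-0.7, -0.3, 4.0]
opening: 0.273
finger_force: 30.0
```

>>> {"fn": "arm_command", "kwargs": {
  "moves": [
    [[0,0,0],[0,-0.02,0],1],
    [[0,0,0],[0,-0.03,0],1],
    [[0,0,0],[0,-0.03,0],1]
  ]
}}

```text
t: 13.58
position: [634.3, -244.4, 77.6]
eef_rot: [0.229, 0.933, 0.269, 0.068]
ft_force: [0.8, 3.1, 10.2]
opening: 0.277
finger_force: 30.0
```

>>> {"fn": "arm_command", "kwargs": {
  "moves": [
    [[0,0,0],[0,0.02,-0.01],1],
    [[0,0,0],[0,0.02,-0.01],1],
    [[0,0,0],[0,0.02,-0.01],1],
    [[0,0,0],[0,0.02,-0.01],0.4],
    [[0,0,0],[0,0.02,-0.01],0.4],
    [[0,0,0],[0,0.02,-0.01],0.4],
    [[0,0,0],[0,0.02,-0.01],0.4],
    [[0,0,0],[0,0.02,-0.01],0.4],
    [[0,0,0],[0,0.02,-0.01],0.4]
  ]
}}

```text
t: 14.33
position: [632.8, -245.2, 77.2]
eef_rot: [0.23, 0.933, 0.268, 0.066]
ft_force: [0.3, 0.0, 0.4]
opening: 0.579
finger_force: 0.0
```

>>> {"fn": "arm_command", "kwargs": {
  "moves": [
    [[0,0,0],[0,0,-0.15],0.4],
    [[0,0,0],[0,0,-0.4],0.4],
    [[0,0,0],[0,0,-0.7],0.4],
    [[0,0,0],[0,0,-0.95],0.4],
    [[0,0,0],[0,0,-0.95],0.4],
    [[0,0,0],[0,0,-0.95],0.4]
  ]
}}

```text
t: 14.83
position: [609.7, -291.1, 159.1]
eef_rot: [0.231, 0.933, 0.267, 0.068]
ft_force: [-0.2, -0.3, -1.6]
opening: 0.598
finger_force: 0.0
```

```bash
python3 - <<'E'
from h import *
s=r.sense(); print(np.round(s["position"],1),s["opening"],s["t"],np.round(s["qpos"],2))
p,d=r.snapshot("scene"); np.savez("scene2.npz",p=p,d=d); q=p[200:330,290:420,::-1]
cv2.imwrite("pics/rel.png",cv2.resize(q,None,fx=3,fy=3,interpolation=cv2.INTER_CUBIC))
# plane fit of lid surface points
S=cloud("scene",d).reshape(-1,3); e=ex_.apply([1,0,0]); f=ex_.apply([0,1,0]); o=seat+7*nl
L=(S-o)@np.c_[R.from_matrix(T.as_matrix()).as_matrix()]
m=(abs(L[:,0])<80)&(abs(L[:,1])<95)&(abs(L[:,2])<14); P=S[m]; c=P.mean(0); n=np.linalg.svd(P-c,full_matrices=False)[2][2]; n*=np.sign(n[2])
print(m.sum(),"tilt",np.degrees(np.arccos(n[2])),"yaw",np.degrees(np.arctan2(-n[1],-n[0])))
print("extent lid frame",np.round(np.percentile(L[m],[1,99],axis=0)),np.median(L[m][:,2]))
brass=[474.5,-3.5]
E
```

```text
[ 609.7 -291.1  159.1] 0.598357712265061 14.8333 [ 0.91  0.53 -0.34  1.46 -0.4   1.27  1.83]
1003 tilt 32.407679421135335 yaw 59.80206240827435
extent lid frame [[-77. -88. -12.]
 [ 75.  86.   8.]] 0.6501479064985294
```

View pics/rel.png

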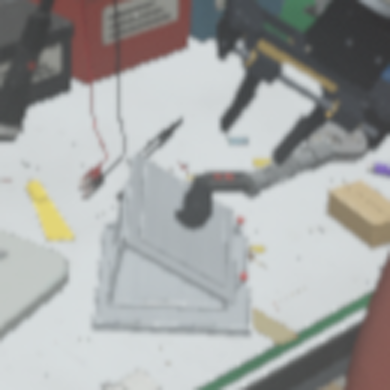

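The crop shows the lid leaning on both wires with its knob up, low edge at the red stops (240,230) and (243,278); the depth fit gives 32.4° tilt. Now the brass cylinder.

```bash
python3 - <<'E'
from h import *
t=np.radians(82); b=np.array([474.8,-3.6])+14*np.array([np.cos(t),np.sin(t)]); print(b)
chain(([560,-290,210],down(152.3)),([430,-170,190],down(120)),([430,-40,170],down(90)),([*b,70],down(82)),([*b,3],down(82)))
E
```

```text
[476.74842341  10.26375296]
now [ 609.5 -289.6  157.8] q [ 0.91  0.53 -0.34  1.46 -0.4   1.27  1.83] open 0.599 t 14.8833
[0.089, 0.0002, -0.0] [0.436, 0.079, -0.567] rows 4.5
 -> [ 560. -290.  210.]
[0.0, -0.0, 0.0449] [0.854, 0.229, 0.1] rows 2.3
[-0.0, -0.0, 0.0449] [0.884, -0.018, 0.1] rows 2.3
 -> [ 430. -170.  190.]
[0.0, -0.0, 0.0417] [0.563, 0.325, 0.1] rows 2.1
[-0.0, -0.0, 0.0417] [0.628, 0.168, 0.1] rows 2.1
 -> [430. -40. 170.]
[-0.0, -0.0, 0.0111] [0.251, 0.234, 0.5] rows 1.5
[-0.0, -0.0, 0.0111] [0.267, 0.216, 0.5] rows 1.5
 -> [476.7  10.3  70. ]
[0.0, 0.0, 0.0] [0.0, -0.0, 0.67] rows 1.6
 -> [476.7  10.3   3. ]
```

>>> {"fn": "arm_command", "kwargs": {
  "moves": [
    [[0,0,0],[0.1,0,-0.4],0.2],
    [[0.03,0,0],[0.25,0.03,-0.57],0.2],
    [[0.06,0,0],[0.44,0.08,-0.57],0.2],
    [[0.089,0,0],[0.44,0.08,-0.57],0.2],
    [[0.089,0,0],[0.44,0.08,-0.57],0.2],
    [[0.089,0,0],[0.44,0.08,-0.57],0.2],
    [[0.089,0,0],[0.44,0.08,-0.57],0.2],
    [[0.089,0,0],[0.44,0.08,-0.57],0.2]
  ]
}}

```text
t: 15.55
position: [560.0, -287.6, 209.2]
eef_rot: [0.238, 0.971, 0.001, -0.0]
ft_force: [0.1, -0.1, 0.0]
opening: 0.8
finger_force: 0.0
```

>>> {"fn": "arm_command", "kwargs": {
  "moves": [
    [[0,0,0.045],[0.85,0.23,0.1],0.2],
    [[0,0,0.045],[0.85,0.23,0.1],0.2],
    [[0,0,0.045],[0.85,0.23,0.1],0.2],
    [[0,0,0.045],[0.85,0.23,0.1],0.2],
    [[0,0,0.045],[0.85,0.23,0.1],0.2]
  ]
}}

```text
t: 15.97
position: [494.3, -231.6, 200.1]
eef_rot: [0.375, 0.927, 0.001, 0.0]
ft_force: [1.3, -1.0, 0.3]
opening: 0.803
finger_force: 0.0
```

>>> {"fn": "arm_command", "kwargs": {
  "moves": [
    [[0,0,0.045],[0.88,-0.02,0.1],0.2],
    [[0,0,0.045],[0.88,-0.02,0.1],0.2],
    [[0,0,0.045],[0.88,-0.02,0.1],0.2],
    [[0,0,0.045],[0.88,-0.02,0.1],0.2],
    [[0,0,0.045],[0.88,-0.02,0.1],0.2]
  ]
}}

```text
t: 16.38
position: [431.2, -171.9, 190.9]
eef_rot: [0.501, 0.866, 0.0, 0.001]
ft_force: [0.2, 0.2, 0.1]
opening: 0.799
finger_force: 0.0
```

>>> {"fn": "arm_command", "kwargs": {
  "moves": [
    [[0,0,0.042],[0.56,0.33,0.1],0.2],
    [[0,0,0.042],[0.56,0.33,0.1],0.2],
    [[0,0,0.042],[0.56,0.33,0.1],0.2],
    [[0,0,0.042],[0.56,0.33,0.1],0.2],
    [[0,0,0.042],[0.56,0.33,0.1],0.2]
  ]
}}

```text
t: 16.8
position: [432.2, -106.7, 180.7]
eef_rot: [0.61, 0.793, 0.0, 0.001]
ft_force: [1.3, -0.6, -0.3]
opening: 0.799
finger_force: 0.0
```

>>> {"fn": "arm_command", "kwargs": {
  "moves": [
    [[0,0,0.042],[0.63,0.17,0.1],0.2],
    [[0,0,0.042],[0.63,0.17,0.1],0.2],
    [[0,0,0.042],[0.63,0.17,0.1],0.2],
    [[0,0,0.042],[0.63,0.17,0.1],0.2],
    [[0,0,0.042],[0.63,0.17,0.1],0.2]
  ]
}}

```text
t: 17.22
position: [432.1, -41.6, 170.5]
eef_rot: [0.709, 0.706, 0.0, 0.0]
ft_force: [-0.5, 0.1, 0.8]
opening: 0.802
finger_force: 0.0
```

```bash
python3 - <<'E'
from h import *
chain(([476.7,10.3,75],down(82)),([476.7,10.3,3],down(82)))
E
```

```text
now [432.1 -41.6 170.5] q [ 0.47 -0.05 -0.45  2.01 -0.03  1.18  0.02] open 0.802 t 17.2167
[0.0002, 0.0, 0.0215] [0.521, 0.443, 0.956] rows 2.8
 -> [476.7  10.3  75. ]
[0.0, 0.0, 0.0] [0.0, -0.0, 0.72] rows 1.7
 -> [476.7  10.3   3. ]
```

>>> {"fn": "arm_command", "kwargs": {
  "moves": [
    [[0,0,0.022],[0.52,0.44,0.4],0.2],
    [[0,0,0.022],[0.52,0.44,0.6],0.2],
    [[0,0,0.022],[0.52,0.44,0.96],0.2],
    [[0,0,0.022],[0.52,0.44,0.96],0.2],
    [[0,0,0.022],[0.52,0.44,0.96],0.2],
    [[0,0,0.022],[0.52,0.44,0.96],0.2]
  ]
}}

```text
t: 17.72
position: [476.0, 10.1, 75.0]
eef_rot: [0.756, 0.654, -0.0, 0.0]
ft_force: [1.1, -0.0, 1.2]
opening: 0.8
finger_force: 0.0
```

```bash
python3 - <<'E'
from h import *
chain(([476.7,10.3,3],down(82)))
p,d=r.snapshot("scene"); q=p[290:390,240:370,::-1]
cv2.imwrite("pics/b.png",cv2.resize(q,None,fx=4,fy=4,interpolation=cv2.INTER_CUBIC))
print(np.round((proj("scene",[[474.8,-3.6,10],[476.7,10.3,3],r.sense()["position"]])-[240,290])*4))
E
```

```text
now [476.   10.1  75. ] q [ 0.38  0.16 -0.53  2.03  0.1   0.98 -0.34] open 0.8 t 17.7167
[0.0, 0.0001, -0.0008] [0.004, 0.006, 0.72] rows 1.7
 -> [476.7  10.3   3. ]
[[229. 228.]
 [207. 241.]
 [204. 148.]]
```

View pics/b.png

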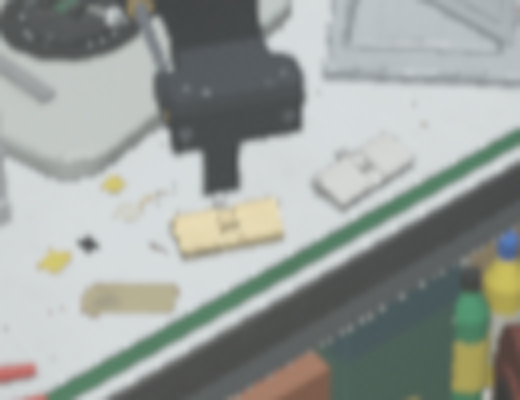

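The brass body (228,228) lies where computed, and the near finger (222,175) lines up with its left half. Descend and grip.

>>> {"fn": "arm_command", "kwargs": {
  "moves": [
    [[0,0,0],[0,0,0.3],0.2],
    [[0,0,0],[0,0,0.5],0.2],
    [[0,0,0],[0,0,0.65],0.2],
    [[0,0,0],[0,0,0.72],0.2],
    [[0,0,0],[0,0,0.72],0.2],
    [[0,0,0],[0,0,0.72],0.2]
  ]
}}

```text
t: 18.27
position: [476.9, 11.0, 3.9]
eef_rot: [0.756, 0.654, 0.001, 0.001]
ft_force: [0.4, -0.0, 0.3]
opening: 0.799
finger_force: 0.0
```

>>> {"fn": "arm_command", "kwargs": {
  "moves": [
    [[0,0,0],[0,0,0],1],
    [[0,0,0],[0,0,0],1],
    [[0,0,0],[0,0,0],1],
    [[0,0,0],[0,0,0],1],
    [[0,0,0],[0,0,0],1],
    [[0,0,0],[0,0,0],1],
    [[0,0,0],[0,0,0],1],
    [[0,0,0],[0,0,0],1]
  ]
}}

```text
t: 18.93
position: [476.1, 11.6, 2.5]
eef_rot: [0.756, 0.654, 0.0, 0.0]
ft_force: [0.6, 0.2, 1.0]
opening: 0.348
finger_force: 29.9
```

>>> {"fn": "arm_command", "kwargs": {
  "moves": [
    [[0,0,0],[0,0,-0.1],1],
    [[0,0,0],[0,0,-0.3],1],
    [[0,0,0],[0,0,-0.6],1],
    [[0,0,0],[0,0,-0.95],1],
    [[0,0,0],[0,0,-0.95],1],
    [[0,0,0],[0,0,-0.95],1]
  ]
}}

```text
t: 19.43
position: [477.1, 11.6, 99.5]
eef_rot: [0.756, 0.654, 0.001, 0.002]
ft_force: [0.1, -0.1, -2.4]
opening: 0.347
finger_force: 29.9
```

```bash
python3 - <<'E'
from h import *
t=np.radians(99.5); c=np.array([589,221.5])+14*np.array([np.cos(t),np.sin(t)]); print(c)
chain(([460,90,175],down(90)),([500,200,180],down(99.5)),([*c,160],down(99.5)),([*c,75],down(99.5)))
p,d=r.snapshot("scene"); np.savez("s3.npz",p=p,d=d)
p,d=r.snapshot("top"); np.savez("t3.npz",p=p,d=d)
P=cloud("top",d); z=P[:,:,2]; m=np.zeros((480,640),np.uint8); m[175:240,160:240]=((z>20)&(z<75))[175:240,160:240]
cs,_=cv2.findContours(m,0,2); k=max(cs,key=cv2.contourArea); W=P[m>0]; print("tank floor pts",cv2.contourArea(k),np.median(W,0),[np.round(x,1) for x in cv2.minAreaRect(W[:,:2].astype(np.float32))])
E
```

```text
[586.68933352 235.30799842]
now [477.1  11.6  99.5] q [ 0.39  0.12 -0.53  2.    0.08  1.03 -0.33] open 0.347 t 19.4333
[0.0007, 0.0001, -0.023] [0.751, -0.278, -0.757] rows 2.6
 -> [460.  90. 175.]
[0.0, 0.0, -0.0132] [0.55, 0.2, -0.025] rows 1.4
[-0.0, 0.0, -0.0132] [0.532, 0.245, -0.025] rows 1.4
 -> [500. 200. 180.]
[0.0, 0.0, 0.0] [0.205, 0.913, 0.2] rows 2.3
 -> [586.7 235.3 160. ]
[0.0, 0.0, 0.0] [0.0, -0.0, 0.85] rows 2.0
 -> [586.7 235.3  75. ]
tank floor pts 1585.0 [602.00085121 221.00608798  38.75121922] [array([615.4, 214.4]), array([204.8, 192.4]), np.float64(0.6)]
```

>>> {"fn": "arm_command", "kwargs": {
  "moves": [
    [[0,0,-0.023],[0.2,-0.1,-0.5],1],
    [[0,0,-0.023],[0.5,-0.2,-0.75],1],
    [[0,0,-0.023],[0.75,-0.28,-0.76],1],
    [[0,0,-0.023],[0.75,-0.28,-0.76],1],
    [[0,0,-0.023],[0.75,-0.28,-0.76],1],
    [[0,0,-0.023],[0.75,-0.28,-0.76],1]
  ]
}}

```text
t: 20.03
position: [458.0, 89.3, 171.8]
eef_rot: [0.707, 0.707, -0.001, -0.0]
ft_force: [0.3, -0.4, -1.2]
opening: 0.344
finger_force: 29.9
```

>>> {"fn": "arm_command", "kwargs": {
  "moves": [
    [[0,0,-0.013],[0.28,0.1,-0.02],1],
    [[0,0,-0.013],[0.55,0.2,-0.03],1],
    [[0,0,-0.013],[0.55,0.2,-0.03],1],
    [[0,0,-0.013],[0.55,0.2,-0.03],1]
  ]
}}

```text
t: 20.37
position: [478.5, 145.0, 174.8]
eef_rot: [0.677, 0.736, -0.001, -0.001]
ft_force: [0.2, -0.6, -2.3]
opening: 0.347
finger_force: 29.9
```

>>> {"fn": "arm_command", "kwargs": {
  "moves": [
    [[0,0,-0.013],[0.28,0.1,-0.02],1],
    [[0,0,-0.013],[0.53,0.25,-0.03],1],
    [[0,0,-0.013],[0.53,0.25,-0.03],1],
    [[0,0,-0.013],[0.53,0.25,-0.03],1]
  ]
}}

```text
t: 20.7
position: [499.2, 199.3, 178.0]
eef_rot: [0.647, 0.763, -0.001, -0.001]
ft_force: [-0.3, -1.0, -2.1]
opening: 0.346
finger_force: 29.9
```

>>> {"fn": "arm_command", "kwargs": {
  "moves": [
    [[0,0,0],[0.1,0.45,0.1],1],
    [[0,0,0],[0.21,0.91,0.2],1],
    [[0,0,0],[0.21,0.91,0.2],1],
    [[0,0,0],[0.21,0.91,0.2],1],
    [[0,0,0],[0.21,0.91,0.2],1]
  ]
}}

```text
t: 21.12
position: [585.4, 233.2, 157.6]
eef_rot: [0.648, 0.762, -0.001, -0.0]
ft_force: [0.1, 0.5, -1.7]
opening: 0.349
finger_force: 29.9
```

```bash
python3 - <<'E'
from h import *
chain(([586.7,235.3,63],down(99.5)))
p,d=r.snapshot("scene"); q=p[260:390,120:290,::-1]
cv2.imwrite("pics/t.png",cv2.resize(q,None,fx=4,fy=4,interpolation=cv2.INTER_CUBIC))
t=np.radians(99.5); X=np.array([np.sin(t),-np.cos(t),0]); Y=np.array([np.cos(t),np.sin(t),0])
c=np.array([589,221.5,100]); print(np.round((proj("scene",[c+sx*56*X+sy*78*Y for sx,sy in((1,1),(1,-1),(-1,-1),(-1,1))])-[120,260])*4).tolist())
E
```

```text
now [585.4 233.2 157.6] q [ 0.07  0.42 -0.68  1.57  0.27  1.26 -0.49] open 0.349 t 21.1167
[-0.0004, 0.0002, -0.0007] [0.02, 0.018, 0.946] rows 2.3
 -> [586.7 235.3  63. ]
[[132.0, 219.0], [375.0, 136.0], [448.0, 224.0], [192.0, 320.0]]
```

View pics/t.png

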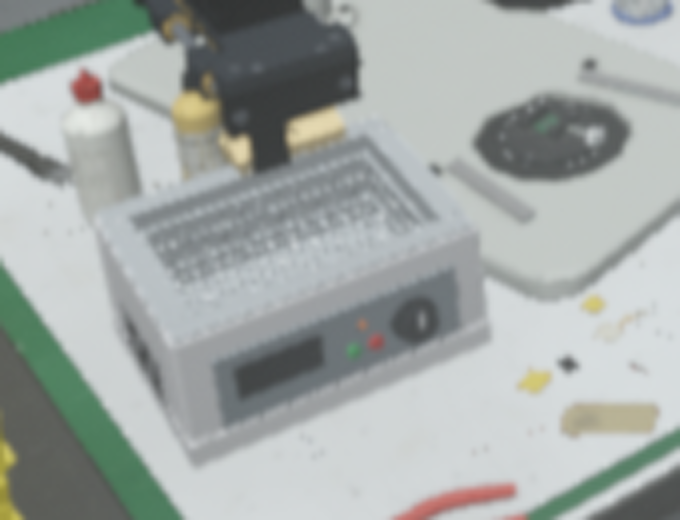

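The tank mouth corners at about (130,220), (370,140), (440,222) match the projected ones, and the brass cylinder hangs level at (285,140). Lower it.

>>> {"fn": "arm_command", "kwargs": {
  "moves": [
    [[0,0,0],[0.02,0.02,0.2],1],
    [[0,0,0],[0.02,0.02,0.4],1],
    [[0,0,0],[0.02,0.02,0.6],1],
    [[0,0,0],[0.02,0.02,0.75],1],
    [[0,0,0],[0.02,0.02,0.85],1],
    [[0,0,0],[0.02,0.02,0.9],1],
    [[0,0,0],[0.02,0.02,0.9],1]
  ]
}}

```text
t: 21.75
position: [586.9, 236.6, 69.0]
eef_rot: [0.647, 0.762, -0.0, 0.0]
ft_force: [0.2, -0.2, -1.6]
opening: 0.35
finger_force: 29.9
```

>>> {"fn": "arm_command", "kwargs": {
  "moves": [
    [[0,0,0],[0,0,0.03],1],
    [[0,0,0],[0,0,0.06],1],
    [[0,0,0],[0,0,0.06],1],
    [[0,0,0],[0,0,0.06],1]
  ]
}}

```text
t: 22.08
position: [587.7, 237.6, 63.7]
eef_rot: [0.647, 0.762, 0.0, 0.001]
ft_force: [0.0, -0.9, -1.5]
opening: 0.348
finger_force: 29.9
```

>>> {"fn": "arm_command", "kwargs": {
  "moves": [
    [[0,0,0],[0,0,0.02],1],
    [[0,0,0],[0,0,0.03],1],
    [[0,0,0],[0,0,0.03],1]
  ]
}}

```text
t: 22.33
position: [587.4, 237.5, 60.1]
eef_rot: [0.647, 0.763, 0.0, 0.0]
ft_force: [-0.7, -0.2, -1.8]
opening: 0.347
finger_force: 29.9
```

>>> {"fn": "arm_command", "kwargs": {
  "moves": [
    [[0,0,0],[0,0,0.01],1],
    [[0,0,0],[0,0,0.02],1],
    [[0,0,0],[0,0,0.02],1],
    [[0,0,0],[0,0,0.02],1]
  ]
}}

```text
t: 22.67
position: [587.5, 237.5, 58.3]
eef_rot: [0.647, 0.762, 0.0, 0.0]
ft_force: [-0.5, 0.8, -2.0]
opening: 0.348
finger_force: 29.9
```

>>> {"fn": "arm_command", "kwargs": {
  "moves": [
    [[0,0,0],[0,0,0.01],1],
    [[0,0,0],[0,0,0.01],1],
    [[0,0,0],[0,0,0.01],1]
  ]
}}

```text
t: 22.92
position: [587.6, 237.7, 57.6]
eef_rot: [0.647, 0.763, 0.0, 0.0]
ft_force: [-1.0, 0.6, 2.1]
opening: 0.345
finger_force: 29.9
```

Contact with the floor. Release with a small opening and withdraw.

>>> {"fn": "arm_command", "kwargs": {
  "moves": [
    [[0,0,0],[0,0,0],0.45],
    [[0,0,0],[0,0,0],0.45],
    [[0,0,0],[0,0,0],0.45],
    [[0,0,0],[0,0,0],0.45],
    [[0,0,0],[0,0,0],0.45],
    [[0,0,0],[0,0,0],0.45]
  ]
}}

```text
t: 23.42
position: [587.5, 237.5, 57.4]
eef_rot: [0.647, 0.762, 0.0, 0.0]
ft_force: [-0.2, 0.4, -0.1]
opening: 0.545
finger_force: 0.0
```

>>> {"fn": "arm_command", "kwargs": {
  "moves": [
    [[0,0,0],[0,0,-0.1],0.45],
    [[0,0,0],[0,0,-0.3],0.45],
    [[0,0,0],[0,0,-0.6],0.45],
    [[0,0,0],[0,0,-0.95],0.45],
    [[0,0,0],[0,0,-0.95],0.45],
    [[0,0,0],[0,0,-0.95],0.45]
  ]
}}

```text
t: 23.92
position: [588.7, 238.5, 155.6]
eef_rot: [0.647, 0.763, 0.002, 0.002]
ft_force: [-0.2, -0.4, -0.5]
opening: 0.549
finger_force: 0.0
```

>>> {"fn": "arm_command", "kwargs": {
  "moves": [
    [[0,0,0],[0,-0.3,-0.3],0.45],
    [[0,0,0],[0,-0.6,-0.5],0.45],
    [[0,0,0],[0,-0.95,-0.5],0.45],
    [[0,0,0],[0,-0.95,-0.5],0.45],
    [[0,0,0],[0,-0.95,-0.5],0.45]
  ]
}}

```text
t: 24.33
position: [492.3, 221.6, 202.2]
eef_rot: [0.647, 0.763, -0.0, 0.001]
ft_force: [1.2, -0.6, 0.2]
opening: 0.55
finger_force: 0.0
```

```bash
python3 - <<'E'
from h import *
a,d=r.snapshot("scene"); b,d2=r.snapshot("top")
A=cv2.resize(a[240:420,120:420,::-1],(600,360)); B=cv2.resize(b[170:300,150:450,::-1],(530,230))
A=cv2.copyMakeBorder(A,0,230,0,0,0); A[360:590,:530]=B; cv2.imwrite("pics/f.png",A)
s=r.sense(); print(s["t"],np.round(s["position"],1),np.round(s["ft_force"],1))
E
```

```text
24.4333 [494.1 221.6 201.9] [-0.  -0.5  0.3]
```

View pics/f.png

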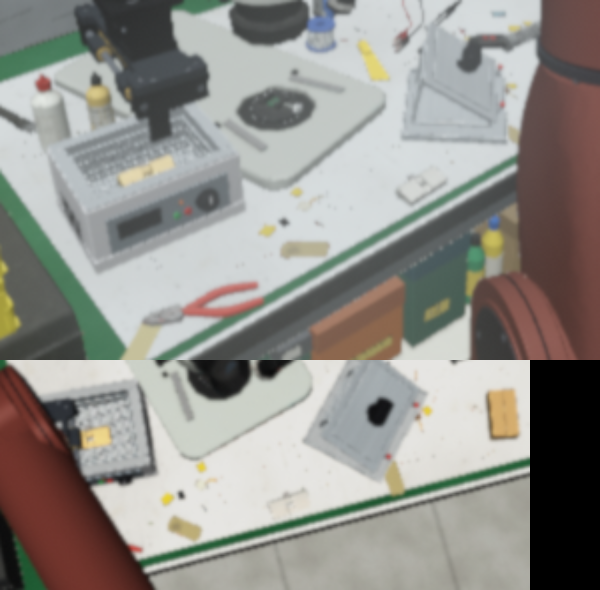

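The brass cylinder lies flat in the basket (145,170), the lid leans on the rest (460,70), and the bystanders are where they were.

```bash
python3 -c "
from cell import r
print(r.finish_job())"
```

```text
the job is handed in; nothing more can be done
None
```

The job is handed in: the lid leans on the wire rest at about 32°, knob up and low edge at the red stops, and the brass cylinder lies flat in the basket; the nickel cylinder, carton and side cutters look unmoved in the last pictures, and no verdict came back.

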